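# Hang the two parts bins in their own bays of the louvre rack

## Task

The orange parts bin hangs in the bay of the louvre rack that the blue plate marks. Hang it in the bay with the orange plate instead, and hang the blue bin, which stands inside the wooden frame, in the bay with the blue plate: lift each bin over the rail and lower it so that its back lip catches fully on the rail, about in the middle of its bay. Keep the wooden block in each bin and leave the other things where they are.

Things in the scene. Friction and masses are not known exactly. Their poses are not given: they have to be found in the camera images.
- blue_bin: blue plastic parts bin, 85 deep (its x) x 124 wide (its y) x 50 mm high, walls and floor 4 mm, back wall 60 mm high, about 0.25 kg. Origin: centre of the underside; z up, +x to the back, where the hanging lip is. A pine block lies loose in it on its left (+y) side. Stands on the bench inside the wooden frame (66 mm high).
- orange_bin: orange plastic parts bin, 85 deep (its x) x 124 wide (its y) x 50 mm high, walls and floor 4 mm, back wall 60 mm high, about 0.25 kg. Origin: centre of the underside; z up, +x to the back, where the hanging lip is. A pine block lies loose in it on its right (-y) side. Starts hanging in the blue bay, a little nose down.
- blue_bin_lip (a point): middle of the slot roof under the blue bin's lip, at (49.5, 0, 56) mm in the bin's frame. The lip runs 18 mm out from the top of the back wall and turns down 20 mm: slot open below, 14 mm wide (bin x 42.5 to 56.5), 20 mm deep, 96 mm long; lip's outer face at x 60.5 mm
- orange_bin_lip (a point): middle of the slot roof under the orange bin's lip, at (49.5, 0, 56) mm in the bin's frame. The lip runs 18 mm out from the top of the back wall and turns down 20 mm: slot open below, 14 mm wide (bin x 42.5 to 56.5), 20 mm deep, 96 mm long; lip's outer face at x 60.5 mm
- blue_bin_grip (a point): middle of the blue bin's carrying grip, at (0, 0, 66) mm in the bin's frame: an upright plate 12 mm thick (bin y), 60 mm long (bin x), free of the walls from 50 to 82 mm above the underside. Pinch it from above, fingers closing along the bin's y. The side walls stand 52 mm either side of its faces
- orange_bin_grip (a point): middle of the orange bin's carrying grip, at (0, 0, 66) mm in the bin's frame: an upright plate 12 mm thick (bin y), 60 mm long (bin x), free of the walls from 50 to 82 mm above the underside. Pinch it from above, fingers closing along the bin's y. The side walls stand 52 mm either side of its faces
- blue_plate: blue plate marking the blue bay, fixed on the rack (bays may be swapped). Origin: mid-bay on the rail's top edge, in the rail's mid plane; x to the rack's back (bins hang at -x), y along the rail, z up. Plate seen: 80 mm wide, 30 mm behind the rail, 11 to 51 mm above its top. Once hung, the lip bears on the rail's back, the lower back wall on the rest bar, nose down up to 0.12 rad
- orange_plate: orange plate marking the orange bay, fixed on the rack (bays may be swapped). Origin: mid-bay on the rail's top edge, in the rail's mid plane; x to the rack's back (bins hang at -x), y along the rail, z up. Plate seen: 80 mm wide, 30 mm behind the rail, 11 to 51 mm above its top. Once hung, the lip bears on the rail's back, the lower back wall on the rest bar, nose down up to 0.12 rad
- rack: steel louvre rack, bolted down. Origin: centre of its foot on the bench; x back, y along the rail. Rail: strip 5 mm thick, 290 long, top 141 mm high, mid plane x = 17.5. Bays at y = +70, -70; fins behind the rail at y = -143, 0, 143 stand 8 mm above it. Panel front at x = 50, top 187 high (plates to 192). Rest bar: 12 mm round along y at x = 17, 96 mm high
- blue_block: pine block 40 x 70 x 22 mm in the blue bin; origin centre of its underside
- orange_block: pine block 40 x 70 x 22 mm in the orange bin; origin centre of its underside
- bottle_1: tall clear bottle with a red cap, 49 mm across, 163 mm high; bystander; origin at the centre of its underside
- glue_white: cream glue bottle, 46 mm across, 101 mm high; bystander; origin at the centre of its underside
- mallet: wooden mallet lying down, 110 x 245 x 62 mm; bystander; origin at the centre of its underside
- sanding_block: cork sanding block, 62 x 107 x 27 mm; bystander; origin at the centre of its underside
- tape_measure: yellow tape measure, 42 x 75 x 65 mm; bystander inside the wooden frame; origin at the centre of its underside
- amber_jar: amber jar with black cap, 46 mm across, 59 mm high; bystander inside the wooden frame; origin at the centre of its underside
Mind the look-alikes: they are no part of the job. Of the things shaped like the orange_bin, the orange one is meant.

How it is judged:
At the end, for the whole second after the job is handed in: Each bin hangs in its own colour's bay: slot roof within 5 mm of the rail's top in height, 20 mm of the bay's middle along the rail, 10 mm across it; within 0.25 rad of square and level, at rest, released, its block inside. No bystander moved over 30 mm (x of blue_bin_lip in the frame of blue_plate between -0.01 and 0.01 m and y of blue_bin_lip in the frame of blue_plate between -0.02 and 0.02 m and z of blue_bin_lip in the frame of blue_plate between -0.005 and 0.006 m and angle between the x axis of blue_bin and the x axis of blue_plate, either way round below 0.25 rad and angle between each of blue_bin, orange_bin's own z axis and vertical below 0.25 rad and linear speed of each of blue_bin, orange_bin below 0.02 m/s and x of blue_block in the frame of blue_bin between -0.04 and 0.04 m and y of blue_block in the frame of blue_bin between -0.06 and 0.06 m and z of blue_block in the frame of blue_bin between -0.002 and 0.045 m and x of orange_bin_lip in the frame of orange_plate between -0.01 and 0.01 m and y of orange_bin_lip in the frame of orange_plate between -0.02 and 0.02 m and z of orange_bin_lip in the frame of orange_plate between -0.005 and 0.006 m and angle between the x axis of orange_bin and the x axis of orange_plate, either way round below 0.25 rad and x of orange_block in the frame of orange_bin between -0.04 and 0.04 m and y of orange_block in the frame of orange_bin between -0.06 and 0.06 m and z of orange_block in the frame of orange_bin between -0.002 and 0.045 m); the robot touches nothing.
It fails at once if a bystander is pushed more than 30 mm away (distance of any of bottle_1, glue_white, mallet, sanding_block, tape_measure, amber_jar from where it was at the start of the episode above 0.03 m).
It also fails if it takes over 64 s, if anything falls off the work surface, if the arm or the gripper's body presses on something with over 40 N, if the wrist force passes 120 N, or if a joint passes its speed limit or range.

## Robot

A 7-joint arm with a two-finger parallel gripper is mounted at the origin on a cart in front of the work surface, level with it; the furniture and walls round the work are solid. World frame = base frame: x ahead of the robot, y to its left, z up, the work surface at z = 0. Lengths are in m, angles in rad, forces in N, time in s.
With the tool pointing down it reaches from about 0.4 to 0.875 m from the base axis. Payload 19.3 kg.
Tool frame: the origin (TCP) lies at the centre of the arm's flange, where the gripper is bolted on; the fingertips stand 173 mm ahead of it and the grasp point (between the pads) lies 155 mm ahead of it (bot.grip_point_offset is the distance from the TCP to the grasp point, in m); z points along the fingers, x is the direction in which the jaws open and shut, and the axes are right-handed (so a half turn about z gives the same grasp; the last joint's range is limited). The gripper opens to 85 mm and grips with 20 to 120 N. Pads are 22 mm wide; open, the fingers measure 114 mm over their backs; the gripper's body (76 mm by 85 mm) begins 54 mm behind the grasp point. The pads swing forward as they close: fully open they stand 13 mm farther back than shut.
Start: joints at [1.195, 0.521, -0.036, 1.599, 0.021, 1.021, -0.113], TCP at [0.188, -0.596, 0.405] pointing down, gripper open.
Joint ranges: [-2.91, 2.91], [-0.3, 2.13], [-1.5, 1.42], [0.17, 2.43], [-1.26, 4.41], [0.16, 1.93], [-2.52, 2.52]. Speed limits (rad/s): [1.89, 1.89, 2.39, 2.39, 3.01, 3.01, 3.01].

## Interface

Orientations are given as [roll, pitch, yaw] about the fixed x, y, z axes, in that order (R = Rz(yaw) Ry(pitch) Rx(roll)).
In Python, from workcell import bot gives the robot as it stands.
- The arm moves only by the tool step_arm, never from a script. Its argument "plan" is a list that holds one entry, the list of rows, each a list of 4 numbers: the shift along the world's x, y, z in cm, then the turn about the world's z in rad. A call has 1 to 12 rows; each row is the pose to reach, as a shift and turn from the pose measured when the call began; what a row does not reach only later rows make up. A row lasts 1/12 s, in which the tool goes at most 41.7 mm and 7.16 degrees, less where a joint would pass 70% of its speed; a pose out of reach is approached as far as the arm can. A call with a gripper value outside its range is refused whole. "jaw" is the closure, from 0 (fully open) to 1 (shut), set as the call begins (left out, the last holds). The fingers move at their own pace and stop on an object; "force" is the grip in N (left out, the last holds). Time passes only in rows, so rows that repeat a pose let the fingers close. It gives the time, the measured TCP pose, the force and the opening at its end, in the units of the state.
- bot.observe(): the state, without advancing time (a new reading comes with each control period).
- bot.grab_frame(name): name is "scene" or "top" or "wrist"; returns a dict with "pixels" (420x560x3 uint8, blue, green, red), "mtx" (3x3 intrinsics, pixels), "R" (3x3) and "t" (3): a world point X has camera coordinates R X + t. Camera axes: x right, y down, z forward; pixel columns grow to the right and rows downward; lengths in m; the calibration is good to about 2 mm. A picture is of the moment at which its call begins. There is no depth.
- bot.job_done(): hands the job in, once; it reports no verdict.
The state is a dict: "clock": time; "qpos": joint angles; "qd": joint speeds; "joint_efforts": joint torques, N m; "position": TCP position; "tool_rot": TCP orientation; "force": force on the tool from outside, world axes, zero at the start; "moment": the same for the moment, N m; "grip_width": finger opening in m.
Only numpy, scipy, OpenCV 4.12 (cv2) and the standard library are available. Lean on these libraries where they do the work, as an engineer would, in place of code of your own. Each camera call takes 0.05 s, during which the arm holds its last target.

## Working session

There is one attempt and no reset: what is moved stays moved. The work goes in short steps, Python scripts to look and compute and a tool call to move; the robot and the scene stay as the last step left them, time stands still between calls to the robot, and variables do not carry over. Pictures are saved under pics/ and viewed, and the job is handed in when it is done.

Besides the shell and the picture viewer there is one more tool, called in YAML: its name, and indented under it one key for each argument. step_arm: Moves the arm, as the interface text tells. Its arguments: {"type":"object","properties":{"plan":{"type":"array"},"jaw":{"type":"number"},"force":{"type":"number"}},"required":["plan"]}

```bash
mkdir -p pics; ls; python3 - <<'E'
from workcell import bot
import cv2
print(bot.observe())
for n in ["scene","top","wrist"]:
    f=bot.grab_frame(n); cv2.imwrite(f"pics/{n}0.png",f["pixels"]); print(n,f["mtx"].tolist(),f["R"].tolist(),f["t"].tolist())
E
```

```text
pics
{'clock': 0.0, 'qpos': array([ 1.19480551,  0.52205764, -0.03633751,  1.59997951,  0.02120402,
        1.0211147 , -0.11276221]), 'qd': array([-0.00096889, -0.0009986 ,  0.00013111,  0.0017985 ,  0.00172479,
       -0.00027063,  0.00098691]), 'joint_efforts': array([-5.60806238e-04, -9.27126431e+01,  1.98024474e+00, -3.69932985e+01,
        1.79516687e-02,  8.23674607e-03,  6.75264482e-05]), 'position': array([ 0.1880983 , -0.59588623,  0.40410852]), 'tool_rot': array([ 3.14151049e+00,  1.17117017e-03, -1.26496739e+00]), 'force': array([-0.53890763,  0.18476431, -1.20323564]), 'moment': array([-0.02616483,  0.01222821,  0.02159306]), 'grip_width': 0.08569059334384561}
scene [[440.0973915937527, 0.0, 276.6195057559503], [0.0, 440.0973915937527, 212.52046464123208], [0.0, 0.0, 1.0]] [[-0.8811339209541378, -0.47272928660745206, 0.011403285824591243], [-0.33797353087993115, 0.6127262648908479, -0.7143811424845025], [0.33072179512173083, -0.6333194659068362, -0.6996638823999277]] [0.3808298810699149, 0.4081734066107253, 1.0130924674694735]
top [[403.44145799691864, 0.0, 276.3362989702993], [0.0, 403.44145799691864, 209.89225173598564], [0.0, 0.0, 1.0]] [[0.012712609146039106, -0.9998018000987059, 0.015321556320652593], [-0.9882174371838708, -0.014899701127727316, -0.15232956296151764], [0.15252765786716393, -0.01320452292554689, -0.9882109866621936]] [-0.24548154045717596, 0.5630321170189073, 1.3887058917620703]
wrist [[346.94394205754105, 0.0, 275.63907938022675], [0.0, 346.94394205754105, 210.0224463075775], [0.0, 0.0, 1.0]] [[0.3012925551624172, -0.9535292005084781, -0.0022045365422622087], [-0.9073283921320004, -0.28740361835177236, 0.30684580653720794], [-0.2932200283658376, -0.09045011849618104, -0.9517566868843983]] [-0.6235319236874721, -0.04235385268362353, 0.38053918537776826]
```

View pics/scene0.png

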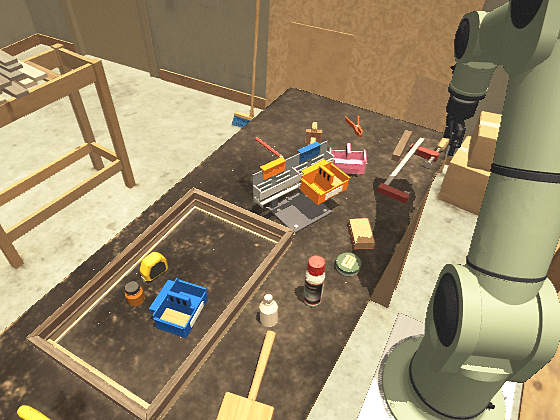

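View pics/top0.png

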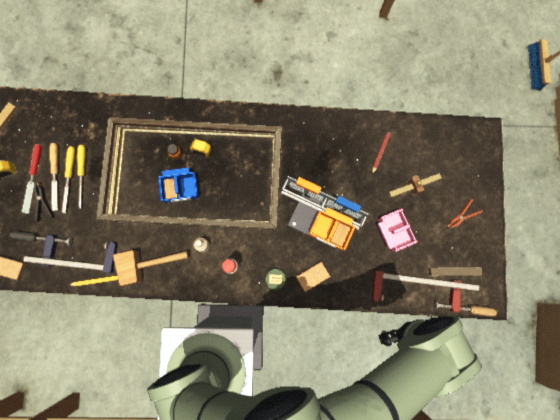

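View pics/wrist0.png

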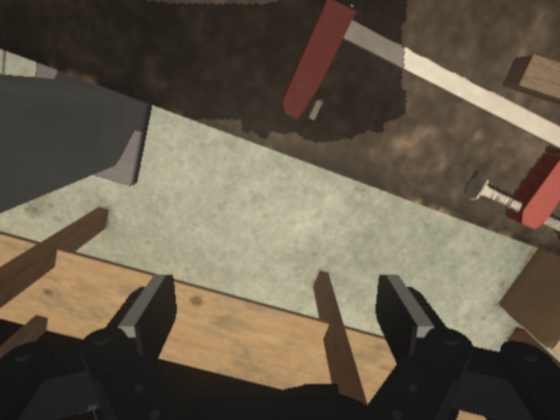

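```bash
cat > h.py <<'E'
from workcell import bot
import numpy as np, cv2
def load(n): 
    f=bot.grab_frame(n); return f
def proj(f,X):
    X=np.atleast_2d(X); c=X@np.array(f["R"]).T+np.array(f["t"]); p=c@np.array(f["mtx"]).T; return p[:,:2]/p[:,2:]
def ray(f,uv):
    R=np.array(f["R"]);t=np.array(f["t"]);d=R.T@np.linalg.inv(f["mtx"])@np.array([uv[0],uv[1],1.]);o=-R.T@t;return o,d/np.linalg.norm(d)
def onz(f,uv,z):
    o,d=ray(f,uv);return o+d*(z-o[2])/d[2]
def crop(img,x0,y0,x1,y1,k,name):
    c=cv2.resize(img[y0:y1,x0:x1],None,fx=k,fy=k,interpolation=cv2.INTER_CUBIC);cv2.imwrite("pics/"+name,c)
E
python3 - <<'E'
import cv2
from h import crop
t=cv2.imread("pics/top0.png");s=cv2.imread("pics/scene0.png")
crop(t,270,160,420,260,5,"t_rack.png")
crop(t,140,130,240,210,7,"t_blue.png")
crop(s,240,120,380,230,5,"s_rack.png")
crop(s,110,230,230,350,5,"s_blue.png")
E
```

```text
(no output)
```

View pics/t_rack.png

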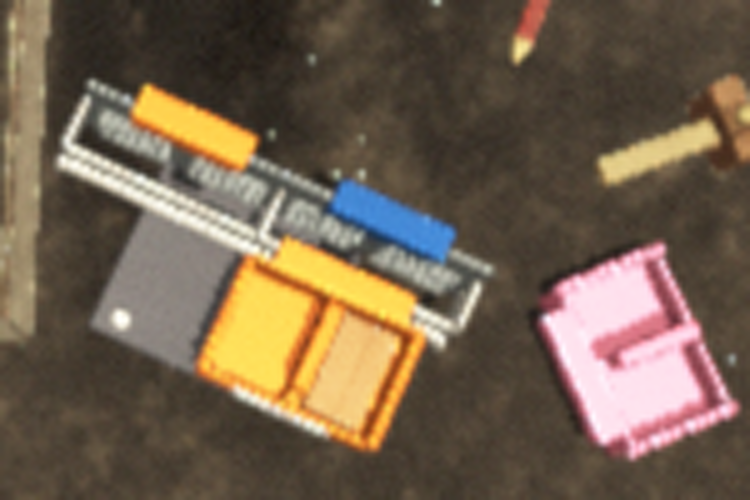

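View pics/t_blue.png

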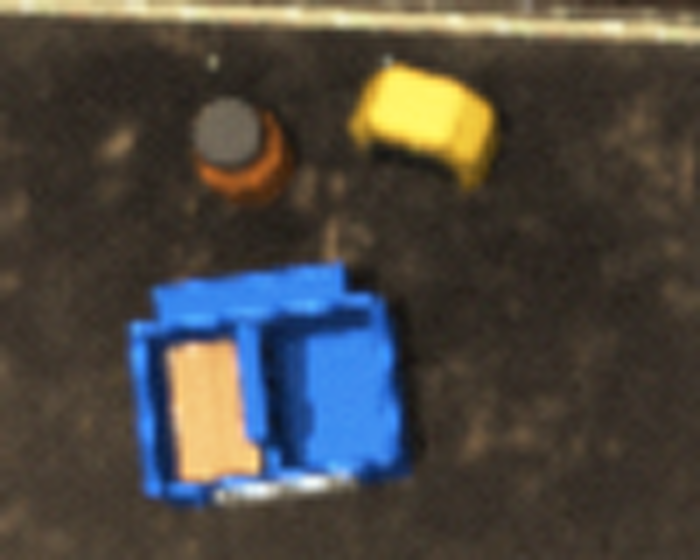

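View pics/s_rack.png

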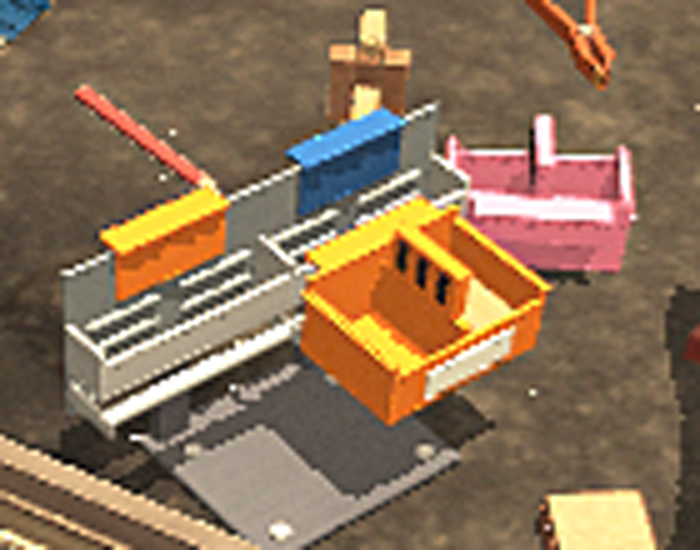

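View pics/s_blue.png

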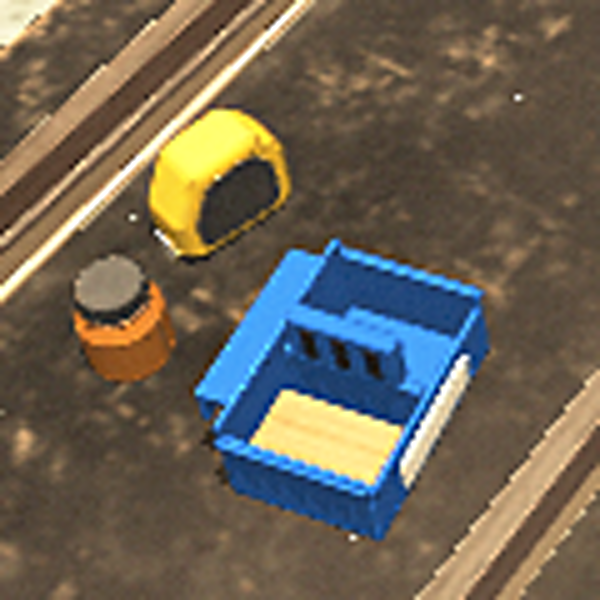

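```bash
python3 - <<'E'
from h import *
f=load("top"); s=load("scene")
for fr,n in ((f,"top"),(s,"scene")):
    hsv=cv2.cvtColor(fr["pixels"],cv2.COLOR_BGR2HSV)
    for nm,lo,hi in (("blue",(95,120,60),(125,255,255)),("orange",(8,190,120),(25,255,255))):
        m=cv2.inRange(hsv,np.array(lo),np.array(hi))
        cs,_=cv2.findContours(m,cv2.RETR_EXTERNAL,cv2.CHAIN_APPROX_NONE)
        for c in cs:
            if cv2.contourArea(c)>60:
                r=cv2.minAreaRect(c);print(n,nm,cv2.contourArea(c),cv2.boundingRect(c),np.round(cv2.boxPoints(r),1).tolist())
def P(x,y,ox,oy,k): return ((x+.5)/k-.5+ox,(y+.5)/k-.5+oy)
T=lambda x,y,z:print((x,y),np.round(onz(f,P(x,y,270,160,5),z),4))
B=lambda x,y,z:print((x,y),np.round(onz(f,P(x,y,140,130,7),z),4))
print("rack panel top ends");T(90,82,.187);T(492,268,.187)
print("fins front top");T(62,153,.141);T(458,328,.145)
print("plates top corners");[T(*p,.192) for p in ((142,86),(258,133),(345,181),(457,234))]
print("orange lip back corners z~.145"); [T(*p,.145) for p in ((283,238),(416,293))]
print("orange front corners"); [T(*p,.135) for p in ((200,370),(375,448))]
print("blue lip z.06");[B(*p,.06) for p in ((153,288),(343,264),(346,292),(160,318))]
print("blue front corners .05");[B(*p,.05) for p in ((148,496),(410,475))]
print("grip top .082");[B(*p,.082) for p in ((236,322),(262,322),(246,445),(270,445))]
E
```

```text
top blue 162.5 (336, 196, 25, 16) [[334.6000061035156, 202.10000610351562], [337.8999938964844, 195.0], [360.6000061035156, 205.6999969482422], [357.29998779296875, 212.8000030517578]]
top blue 782.5 (158, 168, 41, 34) [[156.60000610351562, 170.60000610351562], [194.60000610351562, 166.0], [198.39999389648438, 197.5], [160.39999389648438, 202.0]]
top blue 377.0 (529, 43, 15, 46) [[527.7999877929688, 43.79999923706055], [539.0, 42.70000076293945], [543.2000122070312, 87.5], [532.0999755859375, 88.5999984741211]]
top orange 148.0 (318, 212, 36, 38) [[308.29998779296875, 233.89999389648438], [319.0, 210.8000030517578], [355.0, 227.39999389648438], [344.3999938964844, 250.60000610351562]]
scene blue 2097.5 (149, 278, 59, 60) [[142.0, 319.6000061035156], [170.6999969482422, 268.20001220703125], [211.60000610351562, 291.1000061035156], [182.89999389648438, 342.5]]
scene blue 240.0 (297, 142, 23, 21) [[295.0, 150.6999969482422], [317.8999938964844, 140.5], [323.0, 151.89999389648438], [300.0, 162.10000610351562]]
scene blue 95.0 (233, 116, 17, 12) [[231.6999969482422, 124.0999984741211], [2
[... 1083 characters left out ...]
258, 133) [ 0.6231 -0.3791  0.192 ]
(345, 181) [ 0.5925 -0.435   0.192 ]
(457, 234) [ 0.5591 -0.5064  0.192 ]
orange lip back corners z~.145
(283, 238) [ 0.5625 -0.4014  0.145 ]
(416, 293) [ 0.527  -0.4892  0.145 ]
orange front corners
(200, 370) [ 0.4749 -0.3473  0.135 ]
(375, 448) [ 0.4252 -0.4625  0.135 ]
blue lip z.06
(153, 288) [0.6988 0.1727 0.06  ]
(343, 264) [0.7129 0.0772 0.06  ]
(346, 292) [0.6983 0.075  0.06  ]
(160, 318) [0.6832 0.1683 0.06  ]
blue front corners .05
(148, 496) [0.5933 0.172  0.05  ]
(410, 475) [0.6062 0.0404 0.05  ]
grip top .082
(236, 322) [0.6765 0.1244 0.082 ]
(262, 322) [0.6768 0.1114 0.082 ]
(246, 445) [0.6142 0.1162 0.082 ]
(270, 445) [0.6143 0.1044 0.082 ]
```

```bash
python3 - <<'E'
from h import *
from scipy.spatial.transform import Rotation as Ro
w=load("wrist");o=bot.observe()
Rt=Ro.from_euler("xyz",o["tool_rot"]).as_matrix();p=o["position"]
c=-np.array(w["R"]).T@w["t"]; print("cam in tool",Rt.T@(c-p)); print("cam axes in tool",(np.array(w["R"])@Rt).round(3))
E
```

```text
cam in tool [-0.0005366  -0.07665033  0.03046995]
cam axes in tool [[ 1.    -0.     0.001]
 [ 0.001  0.952 -0.307]
 [-0.001  0.307  0.952]]
```

step_arm:
  plan:
    - [[1,0.6,0.3,-0.04],[3,1.8,1,-0.1],[6,3.5,2,-0.18],[9,5.3,3,-0.26],[12,7,4,-0.34],[15,8.8,5,-0.42],[18,10.5,6,-0.5],[21,12.3,6,-0.58],[24,14,6,-0.66],[27,15.7,6,-0.7],[29,17,6,-0.735],[30.1,17.5,6,-0.735]]
  jaw: 0.4
  force: 60

```text
clock: 1.3
position: [0.4921, -0.4182, 0.4642]
tool_rot: [-3.142, 0.002, -1.998]
force: [-0.6, 0.4, -0.3]
grip_width: 0.0511
```

```bash
python3 - <<'E'
from h import *
f=load("wrist");cv2.imwrite("pics/w1.png",f["pixels"]);np.savez("w1.npz",**f)
o=bot.observe();print(o["position"],o["tool_rot"])
E
```

```text
[ 0.49289434 -0.41804614  0.4640643 ] [-3.14144294e+00  1.99761498e-03 -1.99520878e+00]
```

View pics/w1.png

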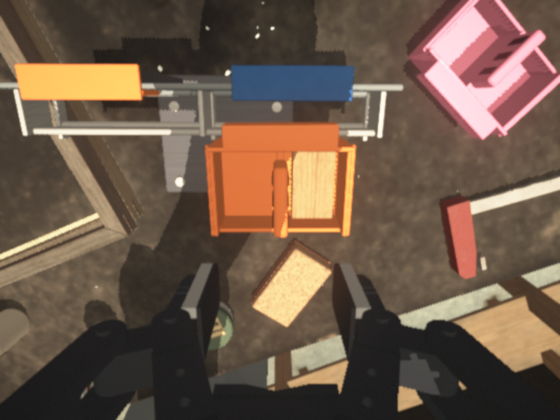

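```bash
python3 - <<'E'
from h import *
w=cv2.imread("pics/w1.png")
crop(w,0,50,210,150,3.8,"w1a.png");crop(w,195,50,405,250,3,"w1b.png")
E
```

```text
(no output)
```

View pics/w1a.png

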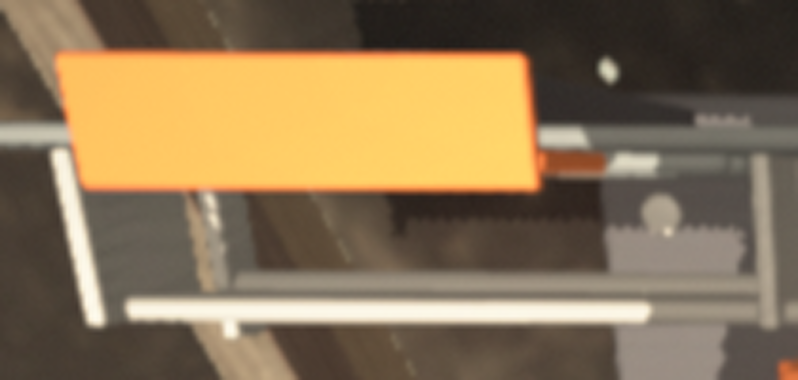

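View pics/w1b.png

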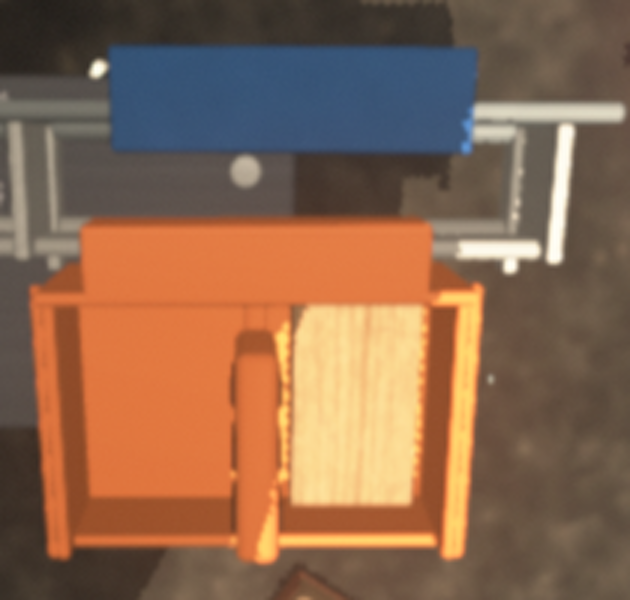

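```bash
python3 - <<'E'
from h import *
f=dict(np.load("w1.npz"))
def P(x,y,ox,oy,k): return ((x+.5)/k-.5+ox,(y+.5)/k-.5+oy)
A=lambda x,y,z:onz(f,P(x,y,0,50,3.8),z)
B=lambda x,y,z:onz(f,P(x,y,195,50,3),z)
rl=A(127,311,.141);rr=B(539,248,.141);mid=(rl+rr)/2;v=rl-rr
yv=v[:2]/np.linalg.norm(v[:2]);xv=np.array([yv[1],-yv[0]])
print("rail",rl,rr,"len",np.linalg.norm(v),"yaw",np.arctan2(xv[1],xv[0]),"mid",mid)
def loc(p): d=p[:2]-mid[:2];return np.round([d@xv*1e3,d@yv*1e3],1)
for n,g in (("panel ends",[B(624,113,.187),A(0,133,.187)]),("oplate",[A(55,53,.192),A(528,53,.192),A(83,188,.192),A(540,188,.192)]),("bplate",[B(110,45,.192),B(476,47,.192),B(110,152,.192),B(470,152,.192)]),
 ("fins front",[A(97,322,.149),A(768,322,.149),B(22,254,.149),B(555,260,.149)]),
 ("lip back",[B(84,220,.145),B(430,222,.145)]),("lip front",[B(84,302,.143),B(432,302,.143)]),
 ("grip top front/rear",[B(238,560,.158),B(276,560,.158),B(237,352,.166),B(277,352,.166)]),
 ("walls",[B(32,290,.137),B(482,288,.137),B(48,556,.127),B(466,556,.127)])):
  print(n,[loc(p).tolist() for p in g])
print("tcp",loc(bot.observe()["position"]))
E
```

```text
rail [ 0.62109847 -0.25633889  0.141     ] [ 0.50353103 -0.5131431   0.141     ] len 0.2824367271218491 yaw -0.42932942543960917 mid [ 0.56231475 -0.384741    0.141     ]
panel ends [[33.8, -144.8], [35.0, 125.5]]
oplate [[47.6, 109.2], [47.8, 28.8], [25.8, 109.3], [25.9, 29.3]]
bplate [[47.2, -31.1], [47.0, -109.8], [25.3, -30.3], [25.5, -110.0]]
fins front [[-1.6, 142.6], [-1.2, -0.1], [-1.2, -0.3], [-2.4, -143.6]]
lip back [[7.5, -16.8], [7.2, -110.1]]
lip front [[-14.9, -15.5], [-14.6, -112.3]]
grip top front/rear [[-85.9, -58.5], [-85.9, -69.3], [-24.4, -58.2], [-24.4, -68.6]]
walls [[-12.4, 0.0], [-11.5, -127.2], [-97.4, 2.0], [-97.0, -130.5]]
tcp [-49.3 -59.2]
```

step_arm:
  plan:
    - [[-0.5,-0.1,-1.5,-0.005],[-0.7,-0.2,-4,-0.005],[-0.7,-0.2,-7,-0.005],[-0.7,-0.2,-10,-0.005],[-0.7,-0.2,-13,-0.005],[-0.7,-0.2,-15.2,-0.005],[-0.7,-0.2,-16.2,-0.005],[-0.7,-0.2,-16.2,-0.005]]

```text
clock: 2.02
position: [0.4849, -0.4204, 0.3001]
tool_rot: [3.138, 0.002, -2.0]
force: [-0.3, 0.3, 0.1]
grip_width: 0.0514
```

```bash
python3 - <<'E'
from h import *
f=load("wrist");cv2.imwrite("pics/w2.png",f["pixels"])
f=load("scene");crop(f["pixels"],220,100,400,235,4,"s2.png")
o=bot.observe();print(o["position"],o["tool_rot"],o["force"],o["qpos"])
E
```

```text
[ 0.48574199 -0.42074009  0.30306815] [-3.14067863e+00  1.56545344e-03 -2.00052679e+00] [ 0.20227293 -1.06089086  0.0553237 ] [ 0.58877553  0.66439919  0.05077594  1.63880983 -0.04438602  0.8389127
 -1.34210981]
```

View pics/s2.png

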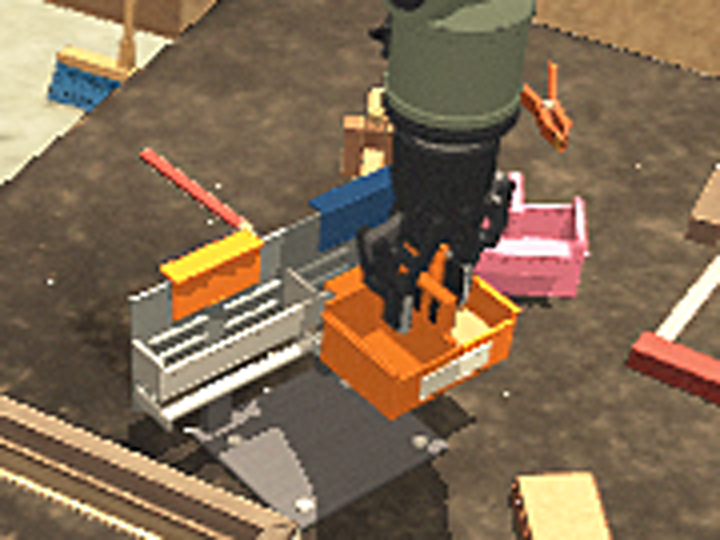

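View pics/w2.png

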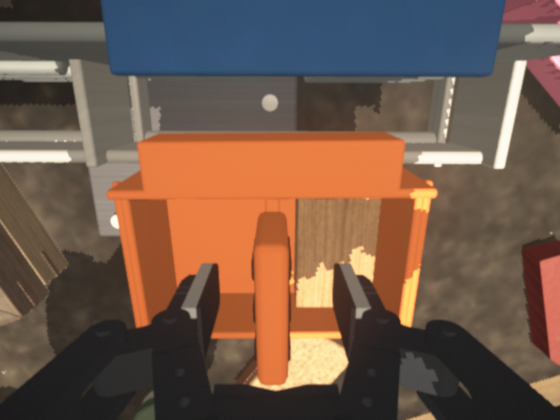

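step_arm:
  plan:
    - [[0,0,0,0],[0,0,0,0],[0,0,0,0],[0,0,0,0],[0,0,0,0],[0,0,0,0],[0,0,0,0],[0,0,0,0],[0,0,0,0]]
  jaw: 1
  force: 60

```text
clock: 2.87
position: [0.4861, -0.4208, 0.3039]
tool_rot: [-3.139, 0.001, -2.0]
force: [-0.4, 1.8, 6.8]
grip_width: 0.0114
```

```bash
python3 - <<'E'
from h import *
f=load("wrist");cv2.imwrite("pics/w3.png",f["pixels"]);np.savez("w3.npz",**f)
o=bot.observe();print(o["position"],o["tool_rot"],o["force"],o["moment"],o["grip_width"])
E
```

```text
[ 0.48605162 -0.42081027  0.30392773] [-3.13911717e+00  1.36116973e-03 -2.00036920e+00] [0.07871794 2.1279575  7.47084037] [-0.02670172 -0.30242407 -0.08418104] 0.011318017967254075
```

View pics/w3.png

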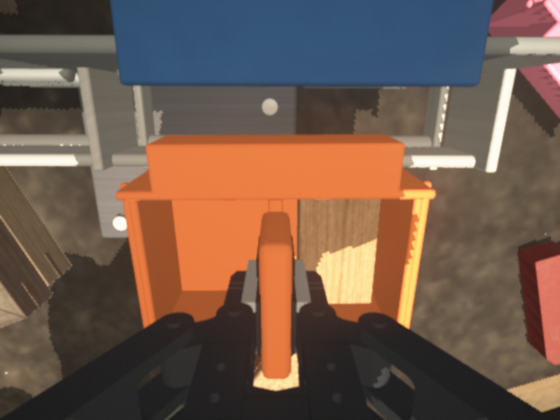

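step_arm:
  plan:
    - [[0,0,0.4,0],[0,0,1,0],[0,0,1.7,0],[0,0,2.5,0],[0,0,3.3,0],[0,0,4,0],[0,0,4.6,0],[0,0,5,0],[0,0,5,0],[0,0,5,0]]

```text
clock: 3.75
position: [0.486, -0.4208, 0.354]
tool_rot: [-3.139, 0.001, -2.0]
force: [-0.3, 0.7, -3.9]
grip_width: 0.0112
```

```bash
python3 - <<'E'
from h import *
f=load("wrist");cv2.imwrite("pics/w4.png",f["pixels"]);np.savez("w4.npz",**f)
f=load("scene");crop(f["pixels"],220,80,400,215,4,"s4.png")
o=bot.observe();print(o["position"],o["tool_rot"],o["force"],o["moment"],o["grip_width"])
E
```

```text
[ 0.48597809 -0.42070028  0.35349222] [-3.13983448e+00  1.53131526e-03 -2.00032329e+00] [-0.60114307  0.29621121 -2.34011209] [ 0.06255214  0.01295548 -0.01182838] 0.011216349259839517
```

View pics/w4.png

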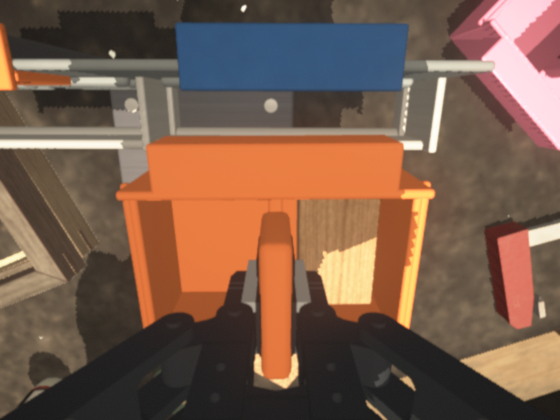

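View pics/s4.png

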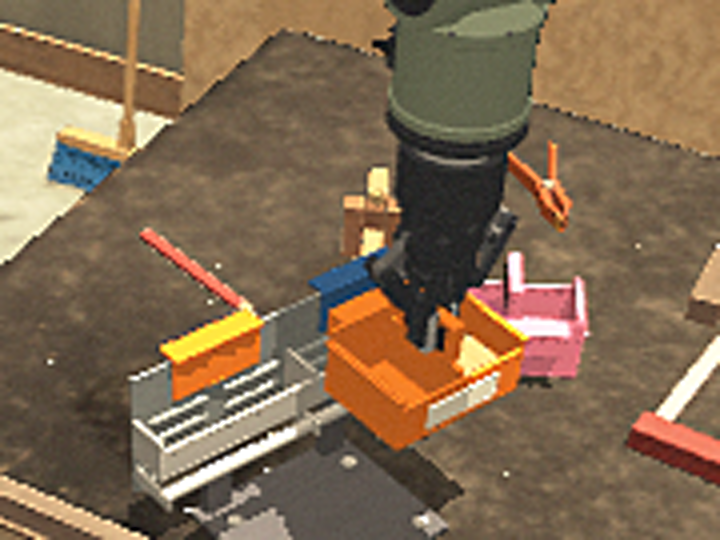

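step_arm:
  plan:
    - [[0.3,0.6,0.3,0],[0.8,1.8,0.5,0],[1.5,3.3,0.5,0],[2.3,5,0.5,0],[3.1,6.7,0.5,0],[3.9,8.4,0.5,0],[4.6,9.9,0.5,0],[5.2,11.2,0.5,0],[5.5,11.9,0.3,0],[5.65,12.1,0,0],[5.65,12.1,0,0],[5.65,12.1,0,0]]

```text
clock: 4.85
position: [0.5421, -0.3004, 0.3532]
tool_rot: [-3.14, 0.001, -2.001]
force: [-0.6, -0.8, -2.4]
grip_width: 0.0112
```

```bash
python3 - <<'E'
from h import *
f=load("wrist");cv2.imwrite("pics/w5.png",f["pixels"]);np.savez("w5.npz",**f)
o=bot.observe();print(o["position"],o["tool_rot"],o["force"],o["moment"],o["grip_width"])
E
```

```text
[ 0.5419924  -0.30060416  0.35337818] [-3.14006407e+00  9.58497901e-04 -2.00156342e+00] [ 0.15099436 -1.13697569 -3.25209668] [0.04599492 0.02542172 0.02020608] 0.011183059574977672
```

View pics/w5.png

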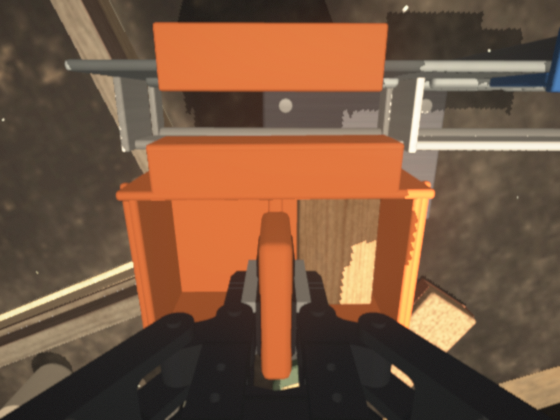

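step_arm:
  plan:
    - [[0,0,-0.5,0],[0,0,-1.2,0],[0,0,-2,0],[0,0,-2.8,0],[0,0,-3.5,0],[0,0,-4.1,0],[0,0,-4.5,0],[0,0,-4.7,0],[0,0,-4.7,0]]

```text
clock: 5.65
position: [0.542, -0.3006, 0.3059]
tool_rot: [-3.141, 0.001, -2.002]
force: [0.2, -0.9, -3.2]
grip_width: 0.0111
```

```bash
python3 - <<'E'
from h import *
f=load("wrist");cv2.imwrite("pics/w6.png",f["pixels"]);np.savez("w6.npz",**f)
f=load("scene");crop(f["pixels"],200,80,380,215,4,"s6.png")
o=bot.observe();print(o["position"],o["tool_rot"],o["force"],o["moment"],o["grip_width"])
E
```

```text
[ 0.5420884  -0.3006689   0.30658996] [-3.13972186e+00  9.43368599e-04 -2.00154750e+00] [ 0.24752976 -0.69109373 -2.46388827] [ 0.05109767  0.00840659 -0.00962571] 0.01101881522006575
```

View pics/w6.png

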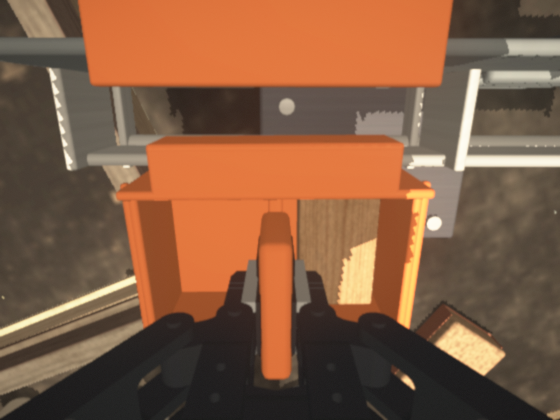

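View pics/s6.png

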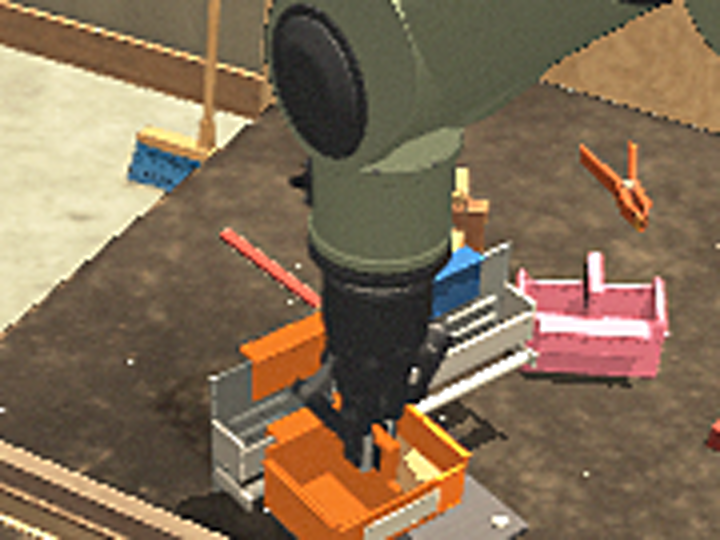

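Going in cleanly with no contact force. Lower the last few mm, watching force.

step_arm:
  plan:
    - [[0,0,-0.15,0],[0,0,-0.25,0],[0,0,-0.35,0],[0,0,-0.35,0],[0,0,-0.35,0]]

```text
clock: 6.17
position: [0.5422, -0.3006, 0.3037]
tool_rot: [-3.139, 0.001, -2.001]
force: [-2.4, 2.0, 5.1]
grip_width: 0.0111
```

```bash
python3 - <<'E'
from h import *
o=bot.observe();print(o["position"],o["tool_rot"],o["force"],o["moment"],o["grip_width"])
E
```

```text
[ 0.54224933 -0.30059377  0.30370215] [-3.13889093e+00  1.06477331e-03 -2.00124903e+00] [-2.39618633  2.02119861  5.06924413] [0.19377636 0.24650625 0.12195908] 0.01113513894613395
```

step_arm:
  plan:
    - [[0,0,0,0],[0,0,0,0],[0,0,0,0],[0,0,0,0],[0,0,0,0],[0,0,0,0]]
  jaw: 0.4

```text
clock: 6.67
position: [0.5422, -0.3006, 0.3037]
tool_rot: [-3.139, 0.001, -2.001]
force: [0.5, -0.1, 0.4]
grip_width: 0.0515
```

step_arm:
  plan:
    - [[0,0,1,0],[0,0,3,0],[0,0,5.5,0],[0,0,8.5,0],[0,0,11,0],[0,0,13,0],[0,0,14,0],[0,0,14,0]]

```text
clock: 7.33
position: [0.5424, -0.3008, 0.4463]
tool_rot: [-3.135, 0.001, -2.001]
force: [-0.2, -0.4, -0.0]
grip_width: 0.0511
```

```bash
python3 - <<'E'
from h import *
f=load("wrist");cv2.imwrite("pics/w7.png",f["pixels"]);np.savez("w7.npz",**f)
o=bot.observe();print(o["position"],o["tool_rot"],o["force"],o["grip_width"])
E
```

```text
[ 0.54218031 -0.30062946  0.44445585] [-3.13746933e+00  1.12143461e-03 -2.00130645e+00] [ 0.17677804  0.67056361 -1.23105312] 0.05121142685483546
```

View pics/w7.png

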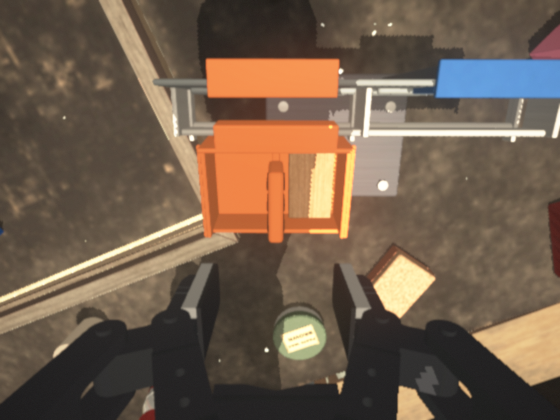

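```bash
python3 - <<'E'
from h import *
f=dict(np.load("w7.npz"));w=f["pixels"]
crop(w,150,50,390,250,3,"w7a.png")
E
```

```text
(no output)
```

View pics/w7a.png

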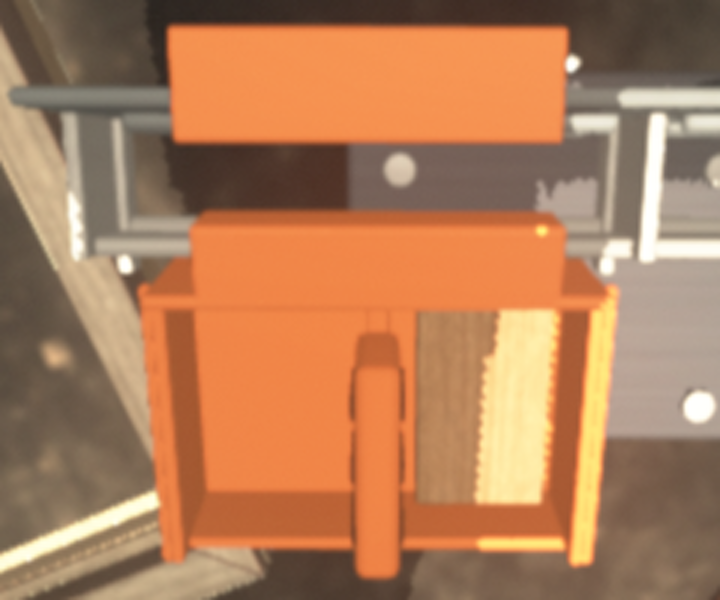

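```bash
cat >> h.py <<'E'
mid=np.array([0.56231,-0.38474]);yaw=-0.4293
xv=np.array([np.cos(yaw),np.sin(yaw)]);yv=np.array([-np.sin(yaw),np.cos(yaw)])
def loc(p): d=np.asarray(p)[:2]-mid;return np.round([d@xv*1e3,d@yv*1e3],1)
def CP(x,y,ox,oy,k): return ((x+.5)/k-.5+ox,(y+.5)/k-.5+oy)
E
python3 - <<'E'
from h import *
f=dict(np.load("w7.npz"))
B=lambda x,y,z:loc(onz(f,CP(x,y,150,50,3),z)).tolist()
print("plate",B(168,27,.192),B(567,27,.192),B(176,142,.192),B(564,142,.192))
print("rail",B(95,246,.141));print("lip back",B(197,225,.144),B(560,225,.144),"lip far",B(205,212,.144),"lip front",B(195,307,.143),B(563,307,.143))
print("grip",B(358,575,.158),B(397,575,.158),B(358,365,.166),B(400,365,.166))
E
```

```text
plate [47.6, 109.2] [47.5, 29.9] [25.9, 108.9] [25.8, 29.3]
rail [0.7, 140.9]
lip back [6.2, 113.7] [6.1, 21.2] lip far [9.4, 111.5] lip front [-14.7, 115.5] [-14.8, 19.2]
grip [-84.2, 73.0] [-84.2, 62.5] [-25.6, 72.4] [-25.6, 62.2]
```

step_arm:
  plan:
    - [[0.3,1,0,0.03],[0.8,3,0,0.08],[1.7,6.5,0,0.14],[2.6,10.2,0,0.2],[3.5,14,0,0.26],[4.5,18,0,0.32],[5.5,22,0,0.38],[6.5,26,0,0.44],[7.5,30,-1,0.5],[8.5,34,-2,0.56],[9.5,37.5,-3,0.577],[10.3,40.5,-4,0.577]]

```text
clock: 8.38
position: [0.6446, 0.1095, 0.4028]
tool_rot: [-3.139, 0.003, -1.417]
force: [-0.2, -0.4, -0.9]
grip_width: 0.0513
```

```bash
python3 - <<'E'
from h import *
bot.grab_frame("wrist")
f=load("wrist");cv2.imwrite("pics/w8.png",f["pixels"]);np.savez("w8.npz",**f)
o=bot.observe();print(o["position"],o["tool_rot"],o["force"],o["qpos"])
E
```

```text
[0.64420267 0.11240376 0.40117883] [-3.14143958  0.00454816 -1.41330466] [-1.00454655 -0.49977842  0.71015663] [-0.16167465  0.57477801 -0.15591012  1.51552113  0.09188245  1.05788941
 -1.7512715 ]
```

View pics/w8.png

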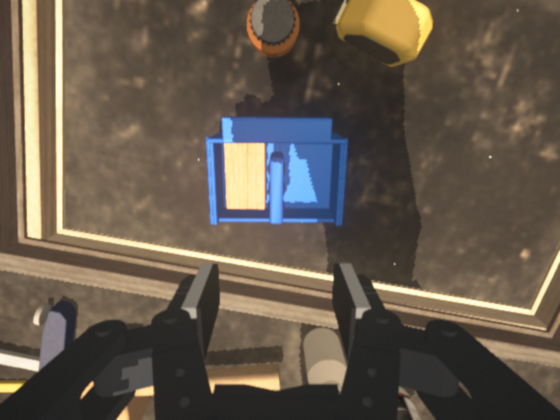

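```bash
python3 - <<'E'
from h import *
f=dict(np.load("w8.npz"));w=f["pixels"]
crop(w,190,100,370,240,4,"w8a.png")
E
```

```text
(no output)
```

View pics/w8a.png

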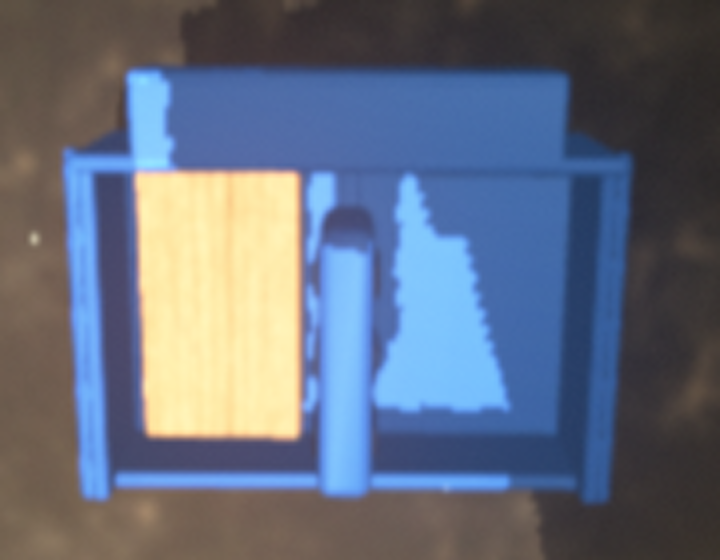

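```bash
python3 - <<'E'
from h import *
f=dict(np.load("w8.npz"))
B=lambda x,y,z:onz(f,CP(x,y,190,100,4),z)[:2]
lb=[B(127,71,.06),B(569,74,.06)];lf=[B(132,170,.06),B(562,170,.06)];wf=[B(82,500,.05),B(608,503,.05)]
g=[B(320,495,.082),B(372,495,.082),B(322,245,.082),B(374,245,.082)]
for n,a in (("lb",lb),("lf",lf),("wf",wf),("g",g)): print(n,np.round(a,4).tolist(),np.linalg.norm(a[0]-a[1]))
def yw(a): d=a[0]-a[1];return np.arctan2(-d[0],d[1])
for a in (lb,lf,wf):print(yw(a))
y=np.mean([yw(lb),yw(wf)]);x=np.array([np.cos(y),np.sin(y)])
print("grip mean",np.mean(g,0),"from lip",np.mean(lb,0)-.0605*x,"from front",np.mean(wf,0)+.0425*x)
p=np.mean(g,0);gc=(g[0]+g[1])/2-(g[2]+g[3])/2;print(np.arctan2(-gc[1],-gc[0]),"len",np.linalg.norm(gc))
E
```

```text
lb [[0.697, 0.174], [0.7114, 0.0795]] 0.09559007998080685
lf [[0.6761, 0.1705], [0.6911, 0.0768]] 0.09497132912413002
wf [[0.5929, 0.1751], [0.6128, 0.0474]] 0.1292712426697932
g [[0.6152, 0.1186], [0.617, 0.1072], [0.6701, 0.1266], [0.6718, 0.1159]] 0.011484532431158448
0.1522007288036658
0.15923752786405007
0.1549171536448422
grip mean [0.6435335  0.11708497] from lip [0.64440919 0.11748357] from front [0.64483026 0.11777701]
0.1513160740794509 len 0.05547459927804455
```

step_arm:
  plan:
    - [[0,0.3,-1.5,-0.004],[0,0.5,-4,-0.004],[0,0.5,-7,-0.004],[0,0.5,-10,-0.004],[0,0.5,-13,-0.004],[0,0.5,-15.5,-0.004],[0,0.5,-17.3,-0.004],[0,0.5,-18,-0.004],[0,0.5,-18,-0.004],[0,0.5,-18,-0.004]]

```text
clock: 9.32
position: [0.644, 0.1181, 0.2214]
tool_rot: [3.141, 0.005, -1.416]
force: [0.2, 0.3, -0.4]
grip_width: 0.051
```

```bash
python3 - <<'E'
from h import *
f=load("wrist");cv2.imwrite("pics/w9.png",f["pixels"])
o=bot.observe();print(o["position"],o["tool_rot"],o["force"])
E
```

```text
[0.64431619 0.11795638 0.22216946] [-3.14045211  0.00486845 -1.41629675] [-0.12458982 -0.61273572  0.47796989]
```

View pics/w9.png

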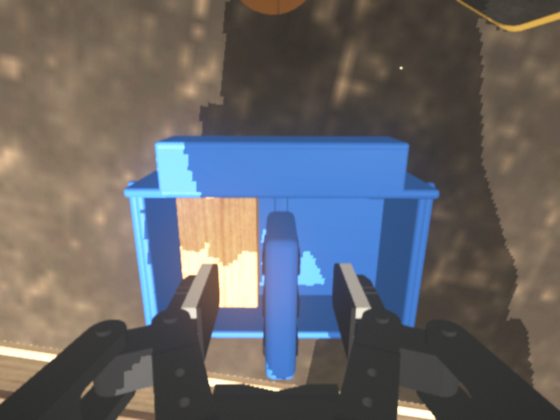

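step_arm:
  plan:
    - [[0,0,0,0],[0,0,0,0],[0,0,0,0],[0,0,0,0],[0,0,0,0],[0,0,0,0],[0,0,0,0],[0,0,0,0],[0,0,0,0]]
  jaw: 1
  force: 60

```text
clock: 10.12
position: [0.6446, 0.1179, 0.2232]
tool_rot: [-3.139, 0.005, -1.417]
force: [-2.9, -1.8, 9.1]
grip_width: 0.0111
```

step_arm:
  plan:
    - [[0,0,0.5,0],[0,0,1.5,0],[0,0,3.5,0],[0,0,6,0],[0,0,9,0],[0,0,12,0],[0,0,14.5,0],[0,0,16.5,0],[0,0,18,0],[0,0,18.5,0],[0,0,18.5,0]]

```text
clock: 11.03
position: [0.6446, 0.1179, 0.4098]
tool_rot: [-3.137, 0.005, -1.417]
force: [-0.5, 0.5, -3.5]
grip_width: 0.0112
```

```bash
python3 - <<'E'
from h import *
f=load("wrist");cv2.imwrite("pics/w10.png",f["pixels"]);np.savez("w10.npz",**f)
o=bot.observe();print(o["position"],o["tool_rot"],o["force"],o["moment"],o["qpos"],o["grip_width"])
E
```

```text
[0.64438333 0.11781346 0.40833256] [-3.1389583   0.0047799  -1.41650546] [-0.29206334  0.17776269 -3.7300365 ] [-0.06432959  0.06587155 -0.00670662] [-0.16972085  0.56936846 -0.15602705  1.50566796  0.09066597  1.07050837
 -1.76126652] 0.01101537746487273
```

View pics/w10.png

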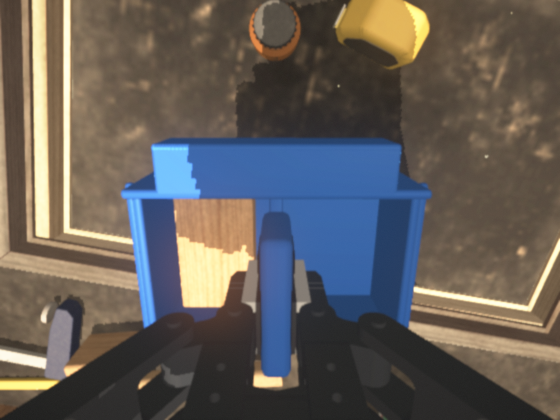

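step_arm:
  plan:
    - [[-0.2,-0.6,0.5,-0.01],[-0.5,-1.8,1.2,-0.03],[-1,-3.5,2,-0.06],[-1.6,-5.6,2.5,-0.09],[-2.3,-8,2.5,-0.12],[-3,-10.5,2.5,-0.15],[-3.8,-13,2.5,-0.18],[-4.5,-15.6,2.5,-0.21],[-5.3,-18.2,2.5,-0.24],[-6,-20.8,2.5,-0.27],[-6.8,-23.4,2.5,-0.3],[-7.5,-26,2.5,-0.33]]

```text
clock: 12.08
position: [0.5677, -0.1451, 0.4339]
tool_rot: [-3.139, 0.004, -1.752]
force: [1.0, -0.8, -3.2]
grip_width: 0.0112
```

step_arm:
  plan:
    - [[-0.8,-2.8,0,-0.03],[-1.6,-5.6,0,-0.06],[-2.4,-8.4,0,-0.09],[-3.2,-11.2,0,-0.12],[-4,-14,0,-0.15],[-4.8,-16.8,0,-0.18],[-5.7,-19.6,0,-0.2],[-6.5,-22.4,0,-0.22],[-7.2,-25,0,-0.24],[-7.8,-27,0,-0.248],[-8.1,-28,0,-0.248],[-8.1,-28.2,0,-0.248]]

```text
clock: 13.08
position: [0.4841, -0.4301, 0.4342]
tool_rot: [-3.139, 0.003, -2.005]
force: [-0.4, -0.3, -4.0]
grip_width: 0.0112
```

step_arm:
  plan:
    - [[0,0,-1,0],[0,0,-2.5,0],[0,0,-4.5,0],[0,0,-6,0],[0,0,-7,0],[0,0,-7.3,0],[0,0,-7.3,0],[0,0,-7.3,0]]

```text
clock: 13.75
position: [0.4843, -0.4299, 0.3619]
tool_rot: [-3.138, 0.003, -2.005]
force: [0.1, -0.5, -2.7]
grip_width: 0.0112
```

```bash
python3 - <<'E'
from h import *
f=load("wrist");cv2.imwrite("pics/w11.png",f["pixels"]);np.savez("w11.npz",**f)
o=bot.observe();print(o["position"],o["tool_rot"],o["force"],o["moment"],loc(o["position"]),o["grip_width"])
E
```

```text
[ 0.48429537 -0.43006681  0.36215525] [-3.13781062e+00  2.94911357e-03 -2.00478109e+00] [ 0.37944157 -0.48720144 -3.27933805] [-0.02863156  0.03919449 -0.02615623] [-52.1 -73.7] 0.011142801685876535
```

View pics/w11.png

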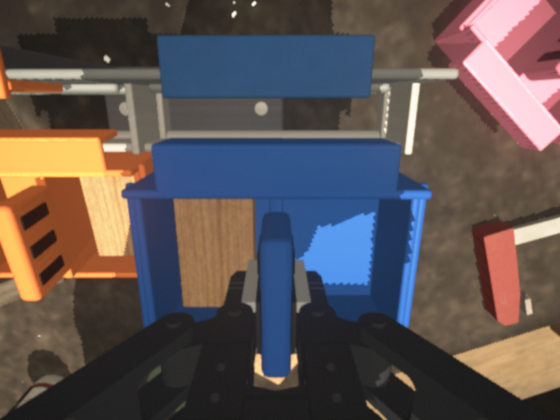

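step_arm:
  plan:
    - [[0.1,0.25,-0.3,0.005],[0.1,0.25,-0.6,0.005],[0.1,0.25,-1.2,0.005],[0.1,0.25,-1.9,0.005],[0.1,0.25,-2.6,0.005],[0.1,0.25,-3.3,0.005],[0.1,0.25,-3.9,0.005],[0.1,0.25,-4.4,0.005],[0.1,0.25,-4.7,0.005],[0.1,0.25,-4.9,0.005],[0.1,0.25,-4.9,0.005]]

```text
clock: 14.72
position: [0.4853, -0.4275, 0.3128]
tool_rot: [-3.138, 0.003, -2.0]
force: [0.5, 1.0, -3.5]
grip_width: 0.011
```

```bash
python3 - <<'E'
from h import *
f=load("wrist");cv2.imwrite("pics/w12.png",f["pixels"]);np.savez("w12.npz",**f)
o=bot.observe();print(o["position"],o["tool_rot"],o["force"],o["moment"],loc(o["position"]),o["grip_width"])
f=load("scene");crop(f["pixels"],220,100,400,235,4,"s12.png")
E
```

```text
[ 0.48531597 -0.42760456  0.31309503] [-3.13786871e+00  2.95943197e-03 -1.99973778e+00] [-0.37880782  0.52355003 -3.76435548] [ 0.03432647  0.0296357  -0.00635922] [-52.2 -71. ] 0.010823860845015708
```

View pics/w12.png

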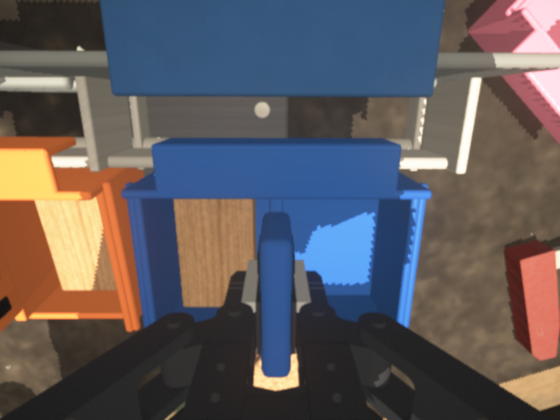

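View pics/s12.png

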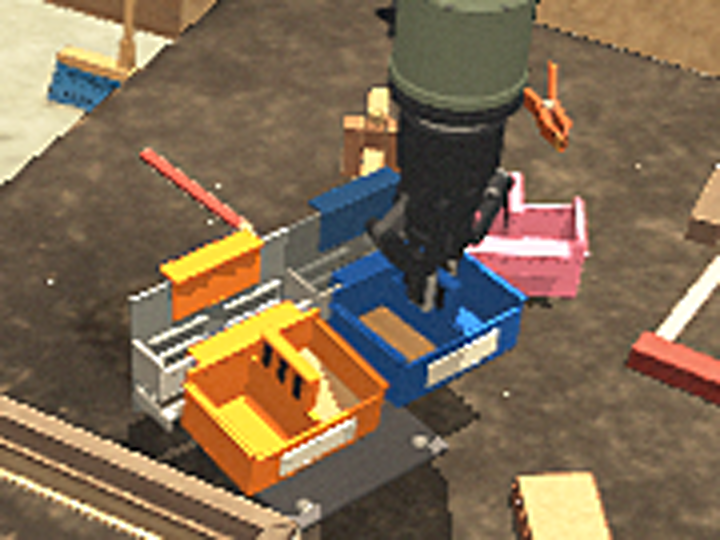

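step_arm:
  plan:
    - [[0,0,-0.15,0],[0,0,-0.3,0],[0,0,-0.4,0],[0,0,-0.5,0],[0,0,-0.5,0],[0,0,-0.5,0]]

```text
clock: 15.32
position: [0.4853, -0.4276, 0.3083]
tool_rot: [-3.138, 0.003, -2.0]
force: [0.1, 0.3, -3.8]
grip_width: 0.0113
```

```bash
python3 - <<'E'
from h import *
o=bot.observe();print(o["position"],o["tool_rot"],o["force"],o["moment"],loc(o["position"]),o["grip_width"])
E
```

```text
[ 0.48534401 -0.42763167  0.30831946] [-3.13760325e+00  2.90250910e-03 -1.99979873e+00] [ 0.11633286  0.29373561 -3.78915534] [ 0.0090222   0.07189776 -0.01620443] [-52.1 -71. ] 0.011255811704914194
```

step_arm:
  plan:
    - [[0,0,-0.1,0],[0,0,-0.15,0],[0,0,-0.2,0],[0,0,-0.2,0],[0,0,-0.2,0]]

```text
clock: 15.73
position: [0.4852, -0.4277, 0.3071]
tool_rot: [-3.137, 0.003, -2.0]
force: [-6.5, 5.0, 9.3]
grip_width: 0.011
```

```bash
python3 - <<'E'
from h import *
o=bot.observe();print(o["position"],o["tool_rot"],o["force"],o["moment"],loc(o["position"]),o["grip_width"])
E
```

```text
[ 0.48518907 -0.4276666   0.30713123] [-3.13726789e+00  2.85296485e-03 -2.00005004e+00] [-6.50880066  4.98224204  9.29287068] [ 0.5613487   0.75818718 -0.00680068] [-52.3 -71.1] 0.010991507256850034
```

step_arm:
  plan:
    - [[0,0,0,0],[0,0,0,0],[0,0,0,0],[0,0,0,0],[0,0,0,0],[0,0,0,0]]
  jaw: 0.4

```text
clock: 16.23
position: [0.4852, -0.4277, 0.3071]
tool_rot: [-3.137, 0.003, -2.0]
force: [0.7, -0.1, 0.1]
grip_width: 0.051
```

step_arm:
  plan:
    - [[0,0,1,0],[0,0,3,0],[0,0,5.5,0],[0,0,8.5,0],[0,0,11,0],[0,0,13,0],[0,0,14,0],[0,0,14,0]]

```text
clock: 16.9
position: [0.4853, -0.4278, 0.4498]
tool_rot: [-3.134, 0.002, -2.0]
force: [0.9, -0.8, -0.1]
grip_width: 0.051
```

```bash
python3 - <<'E'
from h import *
f=load("wrist");cv2.imwrite("pics/w13.png",f["pixels"]);np.savez("w13.npz",**f)
crop(f["pixels"],150,40,430,250,2.8,"w13a.png")
f=load("scene");crop(f["pixels"],220,100,400,235,4,"s13.png");cv2.imwrite("pics/s13f.png",f["pixels"])
E
```

```text
(no output)
```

View pics/w13a.png

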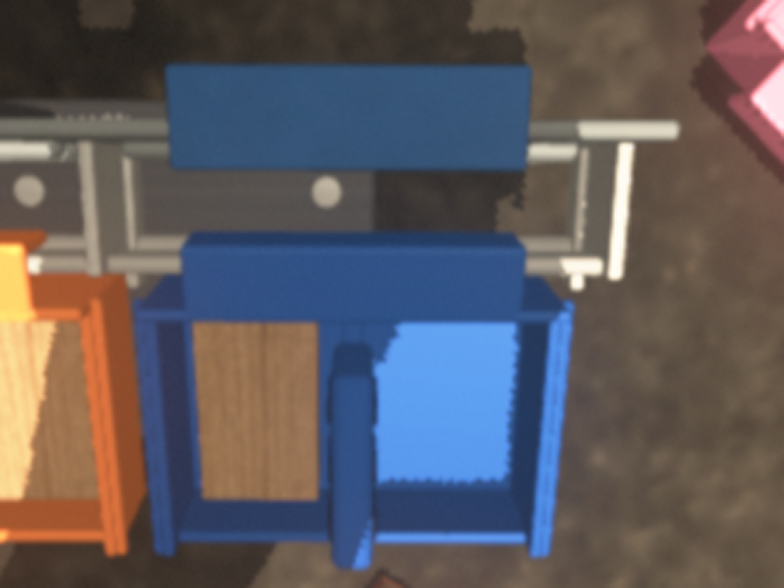

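View pics/s13.png

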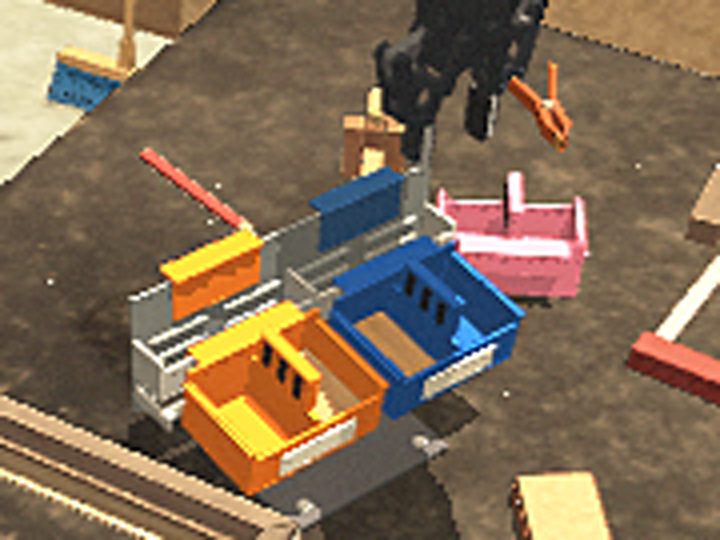

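Both bins hang; a numeric check before hand-in.

```bash
python3 - <<'E'
from h import *
f=dict(np.load("w13.npz"))
B=lambda x,y,z:loc(onz(f,CP(x,y,150,40,2.8),z)).tolist()
print("plate",B(168,66,.192),B(530,66,.192));print("lip back edge",B(186,248,.144),B(523,248,.144),"front",B(184,319,.143),B(524,319,.143))
t=load("top");t0=cv2.imread("pics/top0.png");d=cv2.absdiff(t["pixels"],t0).max(2)
crop(t["pixels"],0,80,560,320,1.4,"t14.png")
o=bot.observe();print(o["clock"],o["force"])
E
```

```text
plate [46.8, -31.3] [46.8, -109.9]
lip back edge [4.7, -25.0] [4.8, -118.5] front [-15.1, -23.3] [-15.0, -120.0]
17.05 [ 0.20393168 -0.41888595  0.12800539]
```

View pics/t14.png

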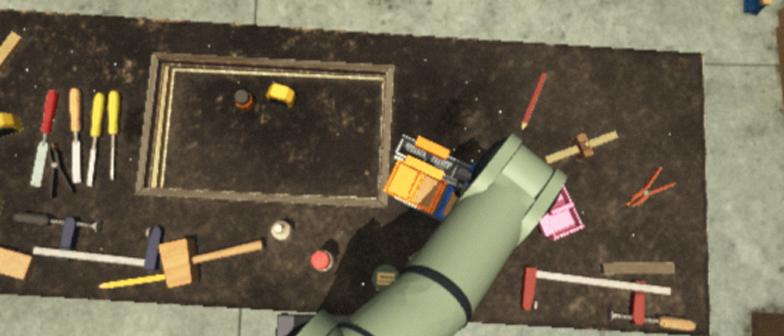

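```bash
python3 -c "
from workcell import bot
print(bot.job_done())"
```

```text
the job is handed in; nothing more can be done
None
```

I moved the orange bin from the blue bay to the orange bay, then took the blue bin out of the wooden frame and hung it in the blue bay. I handed the job in at about 17 s of the 64 s allowed; the interface gave no verdict.

**Bins:** In the last close-ups both lips sit over the rail and both bins hang slightly nose down. By my measurements they are about 2 mm (orange) and 1 mm (blue) from the middle of their bays, against 20 mm allowed. Each bin met the rail at about the expected height as I lowered it. I did not measure the seated height separately after release.

**Blocks and bystanders:** Both pine blocks are still in their bins. In the last overhead view the frame was clear apart from the jar and tape measure. Every bystander in sight stood where it started, but the arm covered the sanding block. I didn't measure any bystander's position; the sanding block showed in the scene camera and looked unmoved.

**Robot:** Released and raised about 14 cm clear, with near-zero force on the tool. No check failed. The only disagreement was 1–2 mm between camera measurements of the lip and rail positions.

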